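# Kit the laser-marked parts into their nest tray

### The arm

A 6-joint arm with a two-finger parallel gripper is mounted at the origin on the work surface. World frame = base frame: x ahead of the robot, y to its left, z up, the work surface at z = 0. Lengths are in mm, angles in rad, forces in N, time in s.
With the tool pointing down it reaches from about 275 to 1000 mm from the base axis. Payload 8.4 kg.
Tool frame: the origin (TCP) lies between the finger pads; the fingertips stand r.tips_ahead ahead of it and the grasp point (between the pads) lies 6 mm ahead of it (r.tips_ahead is the distance from the TCP to the fingertips, in mm); z points along the fingers, y is the line along which they close (so a half turn about z gives the same grasp; the last joint's range is limited). The gripper opens to 85 mm and grips with 20 to 120 N. Pads are 22 mm wide; open, the fingers measure 114 mm over their backs; the gripper's body (76 mm by 85 mm) begins 54 mm behind the grasp point. The pads swing forward as they close: fully open they stand 13 mm farther back than shut.
Start: joints at [1.256, 0.353, 1.633, -0, 1.155, -0.002], TCP at [192.326, 594.675, 256.281] pointing down, gripper open.
Joint ranges: [-2.63, 2.63], [-0.92, 2.1], [0.06, 2.66], [-1.3, 4.44], [0, 2.69], [-3.02, 3.02]. Speed limits (rad/s): [2.22, 2.22, 2.79, 3.14, 3.14, 3.14].

### API

Orientations are given as [roll, pitch, yaw] about the fixed x, y, z axes, in that order (R = Rz(yaw) Ry(pitch) Rx(roll)).
In Python, from rig import r gives the robot as it stands.
- The arm moves only by the tool carry_out, never from a script. Its arguments are lists of equal length, an entry for each row: "delta_pos": the shift along the tool's x, y, z in m, a list of three; "rot": the turn, a rotation vector about the tool's x, y, z in degrees, a list of three. A call has 1 to 8 rows; each row is the pose to reach, as a shift and turn from the pose commanded when the call began, along the tool's axes at that moment; what a row does not reach only later rows make up. A row lasts 1/8 s, in which the tool goes at most 62.5 mm and 10.7 degrees, less where a joint would pass 70% of its speed; a pose out of reach is approached as far as the arm can. A call with a gripper value outside its range is refused whole. "claw" is the finger opening in m, from 0 to 0.0854, set as the call begins (left out, the last holds). The fingers move at their own pace and stop on an object; "grip_force" is the grip in N (left out, the last holds). Time passes only in rows, so rows that repeat a pose let the fingers close. It gives the time, the measured TCP pose, the force, the opening and the grip force at its end, in the units of the state.
- r.sense(): the state, without advancing time (a new reading comes with each control period).
- r.grab_frame(name): name is "side" or "top"; returns the picture (480x640x3 uint8, blue, green, red); there is no depth.
- r.camera_info(name): a dict with "fx", "fy", "cx", "cy" (pixels), "pose" (4x4, takes a point from camera to world coordinates). Camera axes: x right, y down, z forward; pixel columns grow to the right and rows downward; lengths in mm; the calibration is good to about 2 mm. A picture is of the moment at which its call begins. camera_info takes no time and is no camera call.
- r.sign_off(): hands the job in; it is judged then, once.
Trained networks look in the newest picture that a camera, given by its name, has taken for a name from the list of things; names that differ only in an ending like _2 or _b are one class to them, and where a whole thing is asked for, a point or a joint stands for the part that bears it (a point fixed in the world has none). Each returns a list of dicts, best first, with "p" (0 to 1); they miss things now and then, are a little off and sometimes report something else, mostly with a low value. They report only what shows in the picture. A call takes as long as a camera call. They do not tell look-alikes from the thing itself.
- r.recognise(thing, camera): "box" ([left, top, right, bottom] in pixels, round what is visible of it).
- r.cut_out(thing, camera): "mask" (480x640 bool, what is visible of it) and "box" ([left, top, right, bottom] in pixels, round what is visible of it).
The state is a dict: "clock": time; "qpos": joint angles; "qvel": joint speeds; "joint_efforts": joint torques, N m; "eef_pos": TCP position; "tcp_rot": TCP orientation; "contact_force": force on the tool from outside, world axes, zero at the start; "wrist_torque": the same for the moment, N m; "opening": opening from 0.0 (shut) to 1.0 (fully open); "grasp_force": force on a finger pad.
Only numpy, scipy, OpenCV 4.12 (cv2) and the standard library are available. Lean on these libraries where they do the work, as an engineer would, in place of code of your own. Each camera call takes 0.05 s, during which the arm holds its last target. There are 200 camera calls.

### The job

Collect the four parts that carry a black laser code from the marking plate and set each one down, without dropping it, in the nest of the blue kit tray that has its shape, lying flat on the pocket floor with the code facing up. Leave the two parts that have no code yet standing where they are on the plate.

Things in the scene. Friction and masses are not known exactly. Their poses are not given: they have to be found in the camera images.
- cap_c (a point): Marked end cap: round aluminium part 34 mm high, flange 60 mm across and 7 mm thick at the bottom, above it a boss 46 mm across (the grip); black laser-marked code square (22 mm) on its top. 0.16 kg. The point is its centre, 17 mm above its underside. It starts on the perforated dark grey metal marking plate (12 mm thick) like the five other parts, each at any yaw, all with their undersides level.
- block_c (a point): Marked manifold block: oblong aluminium block 74 (x) x 40 (y) x 34 mm high; black laser-marked code square (22 mm) on its top, four small screw holes at the corners. 0.26 kg. The point is its centre, 17 mm above its underside; x along the 74 mm length. On the same plate.
- square_c (a point): Marked brass housing, the only brass part: square golden block 46 x 46 x 34 mm high; black laser-marked code square (22 mm) on its top. 0.30 kg. The point is its centre, 17 mm above its underside; x and y are square to its faces. On the same plate.
- jaw_c (a point): Marked clamp jaw: slim steel bar 84 (x) x 26 (y) x 34 mm high; black laser-marked code square (22 mm) on its top between two round counterbores. 0.38 kg. The point is its centre, 17 mm above its underside; x along the 84 mm length. On the same plate.
- cap_plain_c (a point): Unmarked end cap, a look-alike: same shape and size as the marked end cap, but its top is bare metal with no black code. It stays on the plate. The point is its centre, 17 mm above its underside. (Also on the plate: a loose hex key 5 mm thick between the parts, and clamps 20 mm high bolted to its corners.)
- block_plain_c (a point): Unmarked manifold block, a look-alike: same shape and size as the marked block (74 x 40 x 34 mm), screw holes at the corners, but no black code. It stays on the plate. The point is its centre, 17 mm above its underside; x along the 74 mm length.
- pocket_round (a point): Round pocket for the end cap: 76 mm across, 10 mm deep, in a 112 x 92 mm black nest block with yellow pocket floor, in the blue tray. The point is the centre of the pocket floor, z up. Four nest blocks sit two by two, same yaw, in any arrangement, in this fixed tray, 114 mm apart along their x and 94 mm along y; the tray's rim is level with the nests' tops.
- pocket_oblong (a point): Oblong pocket for the manifold block: 90 (x) x 56 (y) mm, 10 mm deep, in a 112 x 92 mm black nest block with yellow pocket floor, in the blue tray. The point is the centre of the pocket floor, z up, x along the 90 mm length.
- pocket_square (a point): Square pocket for the brass housing: 62 x 62 mm, 10 mm deep, in a 112 x 92 mm black nest block with yellow pocket floor, in the blue tray. The point is the centre of the pocket floor, z up, x and y square to the pocket's sides.
- pocket_slim (a point): Long slim pocket for the clamp jaw: 100 (x) x 42 (y) mm, 10 mm deep, in a 112 x 92 mm black nest block with yellow pocket floor, in the blue tray. The point is the centre of the pocket floor, z up, x along the 100 mm length.
There are look-alikes about, which are no part of the job. Leave any pink or purple look-alike of the part that bears jaw_c alone.

How it is judged:
By the outcome, as a careful person would: the job done as asked, in the order asked, and still so for the second after the job is handed in, with the robot touching nothing.
It also fails if it takes over 99 s, if anything falls off the work surface, if the arm or the gripper's body presses on something with over 40 N, if the wrist force passes 120 N, or if a joint passes its speed limit or range.

## Working session

There is one attempt and no reset: what is moved stays moved. The work goes in short steps, Python scripts to look and compute and a tool call to move; the robot and the scene stay as the last step left them, time stands still between calls to the robot, and variables do not carry over. Pictures are saved under pics/ and viewed, at most 14 in all, crops included, and the job is handed in when it is done.

Besides the shell and the picture viewer there is one more tool, called after "Call:" by a JSON object that holds its "fn" and its "kwargs". carry_out: Moves the arm, as the interface text tells. Its arguments: {"type":"object","properties":{"delta_pos":{"type":"array","items":{"type":"array","items":{"type":"number"}}},"rot":{"type":"array","items":{"type":"array","items":{"type":"number"}}},"claw":{"type":"number"},"grip_force":{"type":"number"}},"required":["delta_pos","rot"]}

```bash
mkdir -p pics; ls
python3 - <<'E'
from rig import r
import cv2,numpy as np
np.set_printoptions(precision=3,suppress=True)
for n in("top","side"):
    cv2.imwrite(f"pics/{n}0.png",r.grab_frame(n)); print(n,r.camera_info(n))
print(r.sense(), r.tips_ahead)
E
```

```text
pics
top {'fx': 450.6881056866655, 'fy': 450.6881056866655, 'cx': 321.2963835518193, 'cy': 233.95181216901236, 'pose': array([[ -0.001,  -0.981,   0.194, 291.491],
       [ -1.   ,   0.007,   0.028,   0.34 ],
       [ -0.029,  -0.194,  -0.981, 930.139],
       [  0.   ,   0.   ,   0.   ,   1.   ]])}
side {'fx': 499.87367966080905, 'fy': 499.87367966080905, 'cx': 316.57705316192954, 'cy': 246.8186092591315, 'pose': array([[ -0.993,  -0.085,   0.084, 363.426],
       [ -0.119,   0.64 ,  -0.759, 736.77 ],
       [  0.011,  -0.764,  -0.646, 673.48 ],
       [  0.   ,   0.   ,   0.   ,   1.   ]])}
{'clock': 0.1, 'qpos': array([ 1.256,  0.354,  1.634, -0.   ,  1.155, -0.002]), 'qvel': array([ 0.   ,  0.001, -0.002, -0.   ,  0.001, -0.001]), 'joint_efforts': array([ -0.   , -60.636, -34.282,  -0.   ,   0.004,   0.   ]), 'eef_pos': array([192.191, 594.293, 255.61 ]), 'tcp_rot': array([-3.14 , -0.   ,  2.829]), 'contact_force': array([-0.042,  0.32 , -0.358]), 'wrist_torque': array([ 0.022, -0.008,  0.008]), 'grasp_force': 0.0, 'opening': 1.001589426807874} 25.0
```

View pics/top0.png

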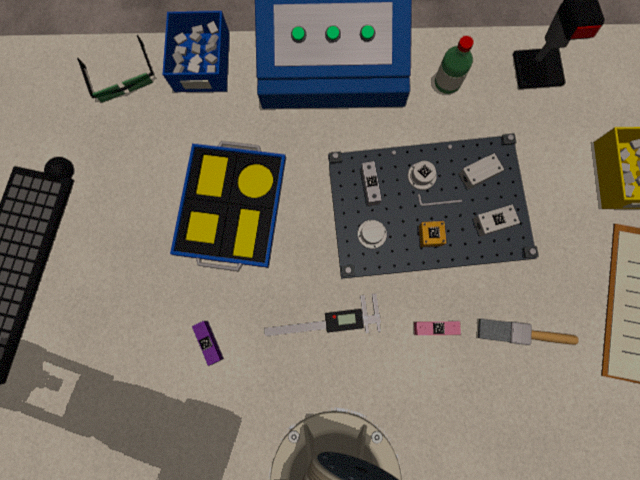

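View pics/side0.png

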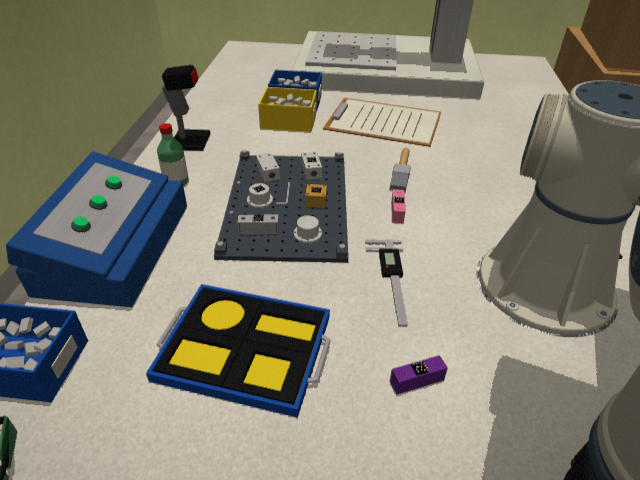

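Top view: marked jaw (372,182), marked cap (423,174), marked block (498,219) and brass housing (432,233). The plain block is at (483,169) and the plain cap at (372,234). Pink and purple jaw look-alikes are at (438,328) and (207,343). Pockets: oblong (212,175), round (255,181), square (203,227), slim (245,233).

```bash
cat > h.py <<'E'
from rig import r
import cv2,numpy as np
from scipy.optimize import minimize
np.set_printoptions(precision=3,suppress=True)
CI={n:r.camera_info(n) for n in("top","side")}
def proj(P,n):
    c=CI[n];M=np.linalg.inv(c["pose"]);q=np.atleast_2d(P)@M[:3,:3].T+M[:3,3]
    return np.c_[c["fx"]*q[:,0]/q[:,2]+c["cx"],c["fy"]*q[:,1]/q[:,2]+c["cy"]]
def ray(uv,n,z):
    c=CI[n];d=c["pose"][:3,:3]@np.array([(uv[0]-c["cx"])/c["fx"],(uv[1]-c["cy"])/c["fy"],1]);o=c["pose"][:3,3]
    return o+d*(z-o[2])/d[2]
def rect(a,b): return np.array([[a,b],[-a,b],[-a,-b],[a,-b]])/2.
def circ(d): t=np.linspace(0,2*np.pi,40,endpoint=False);return d/2*np.c_[np.cos(t),np.sin(t)]
DIM=dict(cap_c=None,block_c=(74,40),square_c=(46,46),jaw_c=(84,26),pocket_round=None,pocket_oblong=(90,56),pocket_square=(62,62),pocket_slim=(100,42))
K=8
def place(o,z,p):
    c,s=np.cos(p[2]),np.sin(p[2]);return np.c_[o@np.array([[c,s],[-s,c]])+p[:2],np.full(len(o),z)]
def fill(pts,box):
    m=np.zeros(((box[3]-box[1])*K,(box[2]-box[0])*K),np.uint8)
    cv2.fillConvexPoly(m,np.round((cv2.convexHull(pts.astype(np.float32))[:,0]+.5-box[:2])*K).astype(np.int32),1);return m
def model(name,p,z,n,box):
    # z underside / pocket floor
    if name.startswith("pocket"):
        o=circ(76) if DIM[name] is None else rect(*DIM[name])
        return fill(proj(place(o,z,p),n),box)&fill(proj(place(o,z+10,p),n),box)
    if DIM[name] is None: L=[(circ(60),0),(circ(60),7)],[(circ(46),7),(circ(46),34)]
    else: L=[[(rect(*DIM[name]),0),(rect(*DIM[name]),34)]]
    m=0
    for l in L: m=m|fill(np.vstack([proj(place(o,z+h,p),n) for o,h in l]),box)
    return m
def fit(name,masks,p0,z,fitz=True):
    D={}
    for n,m in masks.items():
        y,x=np.nonzero(m);b=np.array([x.min()-8,y.min()-8,x.max()+9,y.max()+9])
        D[n]=(b,cv2.resize(m[b[1]:b[3],b[0]:b[2]].astype(np.float32),None,fx=K,fy=K,interpolation=cv2.INTER_LINEAR)>.5)
    def cost(v):
        t=0
        for n,(b,g) in D.items():
            q=model(name,[v[0],v[1],v[2]/30],v[3] if fitz else z,n,b)>0
            t+=1-(q&g).sum()/(q|g).sum()
        return t
    v=np.array([p0[0],p0[1],p0[2]*30]+([z] if fitz else []));
    for _ in range(3):
        S=np.vstack([v]+[v+4*e for e in np.eye(len(v))])
        v=minimize(cost,v,method="Nelder-Mead",options=dict(initial_simplex=S,xatol=.02,fatol=1e-5)).x
    return np.r_[v[:2],v[2]/30,v[3] if fitz else z],cost(v)
E
cat > m.py <<'E'
from h import *
px={"cap_c":((423,174),(259,194)),"block_c":((498,219),(312,165)),"square_c":((432,233),(316,195)),"jaw_c":((372,182),(258,222)),
"pocket_round":((255,181),(223,315)),"pocket_oblong":((212,175),(200,356)),"pocket_square":((203,227),(267,371)),"pocket_slim":((245,233),(285,328))}
img={n:r.grab_frame(n) for n in CI}
for k,(a,b) in px.items():
    ms={}
    for n,c in (("top",a),("side",b)):
        if k.startswith("pocket"):
            hsv=cv2.cvtColor(img[n],cv2.COLOR_BGR2HSV);y=cv2.inRange(hsv,(22,120,90),(38,255,255))
            _,l=cv2.connectedComponents(y);ms[n]=l==l[c[1],c[0]]
        else:
            for d in r.cut_out(k,n):
                x0,y0,x1,y1=d["box"]
                if abs((x0+x1)/2-c[0])<12 and abs((y0+y1)/2-c[1])<12: ms[n]=d["mask"];break
            else: print("miss",k,n)
    z0=5 if k[0]=="p" else 12
    p0=ray(a,"top",z0+(0 if k[0]=="p" else 34))
    best=min((fit(k,ms,[p0[0],p0[1],y],z0) for y in ([0] if DIM[k] is None else np.arange(0,np.pi if k!="square_c" and k!="pocket_square" else 1.5,.4))),key=lambda t:t[1])
    o=[fit(k,{n:ms[n]},best[0][:3],best[0][3],False)[0][:3] for n in ms]
    print(k,best[0],"yawdeg %.1f"%np.degrees(best[0][2]),"cost %.3f"%best[1],*o)
print(r.sense()["clock"])
E
python3 m.py
```

```text
cap_c [ 597.877 -185.282   -0.045   12.926] yawdeg -2.6 cost 0.082 [ 597.551 -185.333   -0.007] [ 598.495 -185.953   -0.014]
block_c [ 497.347 -330.062    1.87    10.938] yawdeg 107.1 cost 0.139 [ 496.598 -328.895    1.851] [ 498.572 -330.908    1.885]
square_c [ 470.085 -197.441    0.025   13.971] yawdeg 1.4 cost 0.173 [ 468.231 -197.216    0.033] [ 470.369 -198.091    0.033]
miss jaw_c top
jaw_c [578.539 -81.454   3.326  10.737] yawdeg 190.6 cost 0.053 [578.504 -81.375   3.325]
pocket_round [589.688 167.619   0.053  12.532] yawdeg 3.1 cost 0.069 [589.181 167.552   0.078] [590.197 167.827  -0.   ]
pocket_oblong [602.342 260.701   3.004  12.495] yawdeg 172.1 cost 0.091 [601.873 260.648   3.003] [602.651 260.883   2.996]
pocket_square [489.398 276.109   1.427  12.942] yawdeg 81.8 cost 0.087 [489.205 275.878   1.429] [489.864 276.66    1.438]
pocket_slim [476.938 183.039   3.005  12.945] yawdeg 172.1 cost 0.113 [476.445 182.907   3.007] [477.421 183.556   3.001]
0.6
```

Run:
```python
import cv2
a=cv2.imread("pics/top0.png")[125:285,325:545]
cv2.imwrite("pics/crop.png",cv2.resize(a,None,fx=3.6,fy=3.6,interpolation=cv2.INTER_CUBIC))
```

```text
(no output)
```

View pics/crop.png

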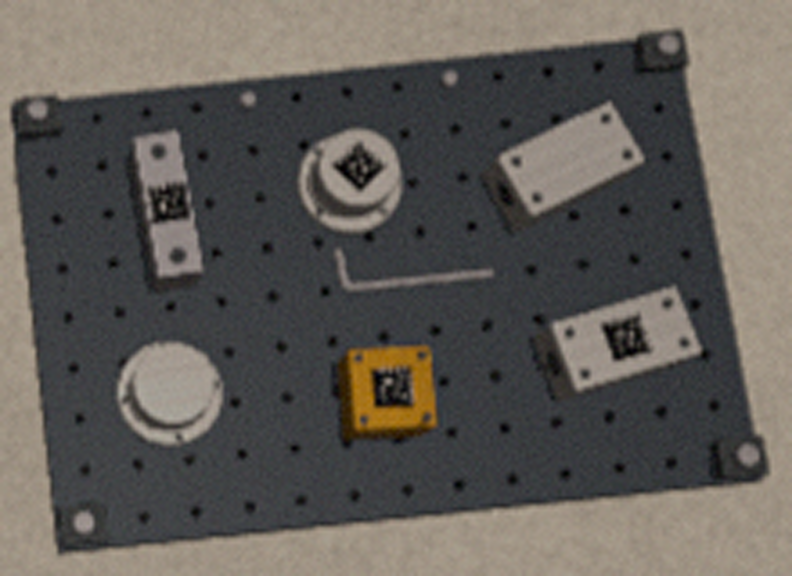

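The crop confirms the choice: the codes sit on the jaw (168,203), cap (358,167), block (628,338) and brass housing (392,388). The plain block and plain cap are bare. I'll cross-check with the code centres and set up a move helper.

```bash
cat > mv.py <<'E'
import sys
from h import *
from scipy.spatial.transform import Rotation as R
def go(x,y,z,yawdeg):
    s=r.sense();Rc=R.from_euler("xyz",s["tcp_rot"]);Rt=R.from_euler("xyz",[np.pi,0,np.radians(yawdeg)])
    d=Rc.inv().apply(np.array([x,y,z])-s["eef_pos"]);w=np.degrees((Rc.inv()*Rt).as_rotvec())
    print("delta mm",d.round(1),"rot",w.round(1),"rows>=",max(np.linalg.norm(d)/62.5,np.linalg.norm(w)/10.7).round(1),"clock",s["clock"],"q6 %.2f"%s["qpos"][5],"tips",r.tips_ahead)
if __name__=="__main__": go(*map(float,sys.argv[1:]))
E
python3 - <<'E'
from h import *
g=cv2.imread("pics/top0.png",0)
for n,c in dict(cap=(424,171),block=(499,219),brass=(434,233),jaw=(372,181)).items():
    w=g[c[1]-9:c[1]+10,c[0]-9:c[0]+10].astype(float);w=cv2.GaussianBlur(w,(0,0),.8)
    k=(w<85).astype(np.uint8);k=cv2.morphologyEx(k,cv2.MORPH_CLOSE,np.ones((3,3)))
    _,l,st,ce=cv2.connectedComponentsWithStats(k);i=l[9,9] or 1+st[1:,4].argmax()
    uv=ce[i]+np.array(c)-9;print(n,st[i],uv,ray(uv,"top",46))
E
python3 mv.py 578.5 -81.4 150 190.6
```

```text
cap [ 3  3 13 13 93] [424.226 171.204] [ 595.51  -184.872   46.   ]
block [  2   3  13  12 105] [498.305 218.6  ] [ 494.979 -326.907   46.   ]
brass [  3   3  12  12 115] [433.4   232.287] [ 468.121 -197.209   46.   ]
jaw [  0   0  19  19 239] [372.469 181.054] [575.647 -78.961  46.   ]
delta mm [-575.5 -524.4  106.3] rot [ -0.   -0.  -28.5] rows>= 12.6 clock 0.6 q6 -0.00 tips 25.0
```

Call:
{"fn": "carry_out", "kwargs": {"delta_pos": [[-0.02,-0.018,0.004],[-0.057,-0.052,0.01],[-0.1,-0.09,0.018],[-0.143,-0.13,0.026],[-0.186,-0.17,0.034],[-0.229,-0.21,0.042],[-0.272,-0.25,0.05],[-0.315,-0.29,0.058]], "rot": [[0,0,-2],[0,0,-5],[0,0,-8],[0,0,-11],[0,0,-14],[0,0,-17],[0,0,-20],[0,0,-23]], "claw": 0.045, "grip_force": 60}}

```text
clock: 1.6
eef_pos: [403.7, 220.3, 198.4]
tcp_rot: [3.141, 0.001, -3.051]
contact_force: [1.3, 0.4, -0.9]
opening: 0.527
grasp_force: 0.0
```

```bash
python3 mv.py 577 -80.5 100 190.6
```

```text
delta mm [-145.3 -315.2   98.5] rot [ 0.   0.1 -5.4] rows>= 5.8 clock 1.6 q6 -1.17 tips 25.0
```

Call:
{"fn": "carry_out", "kwargs": {"delta_pos": [[-0.025,-0.054,0.01],[-0.05,-0.108,0.025],[-0.075,-0.162,0.045],[-0.1,-0.215,0.065],[-0.122,-0.263,0.083],[-0.138,-0.298,0.096],[-0.145,-0.315,0.1],[-0.145,-0.315,0.1]], "rot": [[0,0,-1],[0,0,-2],[0,0,-3],[0,0,-4],[0,0,-5],[0,0,-5.4],[0,0,-5.4],[0,0,-5.4]]}}

```text
clock: 2.6
eef_pos: [575.2, -79.6, 98.2]
tcp_rot: [3.141, -0.0, -2.96]
contact_force: [-1.0, -0.6, 0.6]
opening: 0.528
grasp_force: 0.0
```

```bash
python3 mv.py 577 -80.5 48 190.6
python3 - <<'E'
from h import *
a=r.grab_frame("side");cv2.imwrite("pics/s1.png",cv2.resize(a[60:280,140:430],None,fx=2.7,fy=2.7))
E
```

```text
delta mm [-1.6 -1.2 50.2] rot [ 0.  -0.  -0.2] rows>= 0.8 clock 2.6 q6 -1.89 tips 25.0
```

View pics/s1.png

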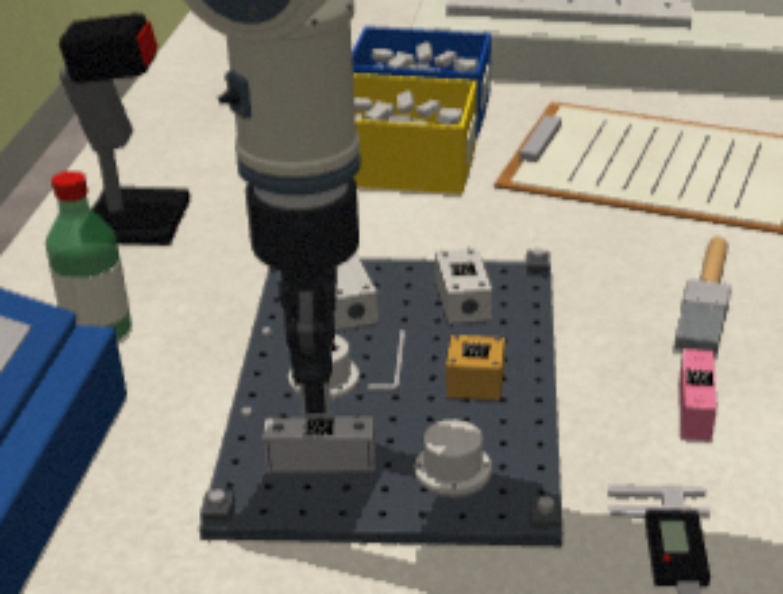

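Gripper is centred over the marked jaw, with the near fingertip at about (257,213) full-frame.

Run:
```python
from h import *
for z in (60,67,73,80): print(z,proj([[575+3,-80+22.5+z0,z] for z0 in(0,10)],"side"))
```

```text
60 [[254.923 218.225]
 [253.872 221.18 ]]
67 [[254.684 215.458]
 [253.627 218.405]]
73 [[254.479 213.067]
 [253.415 216.007]]
80 [[254.237 210.253]
 [253.167 213.186]]
```

Call:
{"fn": "carry_out", "kwargs": {"delta_pos": [[-0.001,-0.001,0.01],[-0.0016,-0.0012,0.025],[-0.0016,-0.0012,0.038],[-0.0016,-0.0012,0.047],[-0.0016,-0.0012,0.05],[-0.0016,-0.0012,0.05]], "rot": [[0,0,0],[0,0,0],[0,0,0],[0,0,0],[0,0,0],[0,0,0]]}}

```text
clock: 3.4
eef_pos: [576.9, -80.0, 48.1]
tcp_rot: [3.142, -0.0, -2.959]
contact_force: [-0.2, 0.5, 0.0]
opening: 0.524
grasp_force: 0.0
```

Call:
{"fn": "carry_out", "kwargs": {"delta_pos": [[0,0,0],[0,0,0],[0,0,0],[0,0,0],[0,0,0],[0,0,0]], "rot": [[0,0,0],[0,0,0],[0,0,0],[0,0,0],[0,0,0],[0,0,0]], "claw": 0.0, "grip_force": 70}}

```text
clock: 4.15
eef_pos: [577.3, -80.0, 48.9]
tcp_rot: [-3.141, 0.001, -2.959]
contact_force: [-0.2, 0.4, 6.6]
opening: 0.291
grasp_force: 69.9
```

```bash
python3 mv.py 577 -80.5 110 190.6;python3 mv.py 477 183 110 172.1
```

```text
delta mm [  0.3  -0.4 -61.1] rot [-0.   0.1 -0.1] rows>= 1.0 clock 4.15 q6 -1.89 tips 25.0
delta mm [ 50.8 276.9 -61.2] rot [-0.   0.1 18.4] rows>= 4.6 clock 4.15 q6 -1.89 tips 25.0
```

Call:
{"fn": "carry_out", "kwargs": {"delta_pos": [[0,0,-0.012],[0,0,-0.035],[0.002,0.012,-0.055],[0.008,0.042,-0.062],[0.015,0.082,-0.062],[0.022,0.122,-0.062],[0.03,0.162,-0.062],[0.037,0.202,-0.062]], "rot": [[0,0,0],[0,0,0],[0,0,0],[0,0,3],[0,0,6],[0,0,9],[0,0,12],[0,0,15]]}}

```text
clock: 5.15
eef_pos: [502.6, 113.5, 110.9]
tcp_rot: [3.141, 0.0, 3.061]
contact_force: [0.9, 0.1, -2.3]
opening: 0.29
grasp_force: 69.1
```

```bash
python3 mv.py 477 183 90 172.1
```

```text
delta mm [31.2 67.2 20.9] rot [0.  0.  3.3] rows>= 1.2 clock 5.15 q6 -1.27 tips 25.0
```

Call:
{"fn": "carry_out", "kwargs": {"delta_pos": [[0.014,0.03,0.003],[0.024,0.052,0.01],[0.03,0.064,0.018],[0.031,0.067,0.021],[0.031,0.067,0.021],[0.031,0.067,0.021]], "rot": [[0,0,1.5],[0,0,2.5],[0,0,3.3],[0,0,3.3],[0,0,3.3],[0,0,3.3]]}}

```text
clock: 5.9
eef_pos: [478.4, 180.8, 89.7]
tcp_rot: [3.141, 0.0, 3.005]
contact_force: [0.2, 0.4, -3.9]
opening: 0.286
grasp_force: 69.1
```

```bash
python3 mv.py 477 183 50 172.1
python3 - <<'E'
from h import *
a=r.grab_frame("side");cv2.imwrite("pics/s2.png",cv2.resize(a[200:420,140:430],None,fx=2.7,fy=2.7))
E
```

```text
delta mm [ 1.8  2.  39.7] rot [0.  0.  0.1] rows>= 0.6 clock 5.9 q6 -1.08 tips 25.0
```

View pics/s2.png

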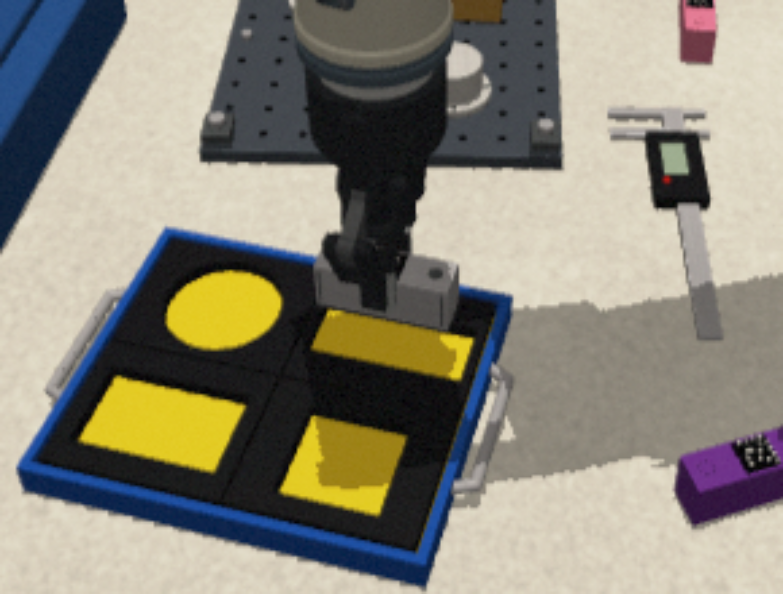

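Jaw is held level over the slim pocket (crop 390,340) and aligned with it. Lowering.

Call:
{"fn": "carry_out", "kwargs": {"delta_pos": [[0.001,0.001,0.008],[0.002,0.002,0.018],[0.002,0.002,0.027],[0.002,0.002,0.034],[0.002,0.002,0.037],[0.002,0.002,0.039],[0.002,0.002,0.04],[0.002,0.002,0.04]], "rot": [[0,0,0],[0,0,0],[0,0,0],[0,0,0],[0,0,0],[0,0,0],[0,0,0],[0,0,0]]}}

```text
clock: 6.95
eef_pos: [476.6, 183.4, 49.4]
tcp_rot: [3.141, 0.0, 3.005]
contact_force: [0.3, 0.2, -4.5]
opening: 0.291
grasp_force: 69.2
```

Call:
{"fn": "carry_out", "kwargs": {"delta_pos": [[0,0,0.001],[0,0,0.001]], "rot": [[0,0,0],[0,0,0]]}}

```text
clock: 7.2
eef_pos: [476.7, 183.5, 48.9]
tcp_rot: [3.141, 0.0, 3.005]
contact_force: [-2.2, -0.5, 4.6]
opening: 0.287
grasp_force: 70.3
```

Call:
{"fn": "carry_out", "kwargs": {"delta_pos": [[0,0,0.001],[0,0,0.001]], "rot": [[0,0,0],[0,0,0]]}}

```text
clock: 7.45
eef_pos: [476.7, 183.5, 48.9]
tcp_rot: [3.141, 0.001, 3.005]
contact_force: [-6.6, -1.9, 20.1]
opening: 0.288
grasp_force: 72.5
```

Call:
{"fn": "carry_out", "kwargs": {"delta_pos": [[0,0,-0.001],[0,0,-0.001],[0,0,-0.001]], "rot": [[0,0,0],[0,0,0],[0,0,0]], "claw": 0.045}}

```text
clock: 7.82
eef_pos: [476.6, 183.4, 48.3]
tcp_rot: [3.142, 0.0, 3.005]
contact_force: [-0.1, 0.4, 0.6]
opening: 0.529
grasp_force: 0.0
```

Call:
{"fn": "carry_out", "kwargs": {"delta_pos": [[0,0,-0.01],[0,0,-0.03],[0,0,-0.06],[0,0,-0.09]], "rot": [[0,0,0],[0,0,0],[0,0,0],[0,0,0]]}}

```text
clock: 8.32
eef_pos: [476.4, 183.4, 139.6]
tcp_rot: [-3.142, -0.0, 3.005]
contact_force: [0.2, -0.1, -0.4]
opening: 0.525
grasp_force: 0.0
```

```bash
python3 mv.py 597 -185.2 130 160; python3 mv.py 597 -185.2 130 100
```

```text
delta mm [-169.7 -348.7    9.6] rot [-0.  -0.  12.2] rows>= 6.2 clock 8.325 q6 -1.07 tips 25.0
delta mm [-169.7 -348.7    9.6] rot [-0.  -0.  72.2] rows>= 6.7 clock 8.325 q6 -1.07 tips 25.0
```

Call:
{"fn": "carry_out", "kwargs": {"delta_pos": [[-0.012,-0.025,0],[-0.035,-0.072,0],[-0.06,-0.124,0],[-0.085,-0.176,0],[-0.11,-0.228,0],[-0.135,-0.279,0.003],[-0.156,-0.322,0.006],[-0.17,-0.349,0.01]], "rot": [[0,0,1],[0,0,2],[0,0,4],[0,0,6],[0,0,8],[0,0,10],[0,0,12],[0,0,12]], "claw": 0.065}}

```text
clock: 9.32
eef_pos: [597.9, -187.9, 128.9]
tcp_rot: [-3.141, 0.001, 2.794]
contact_force: [-0.5, -0.5, 0.2]
opening: 0.769
grasp_force: 0.0
```

```bash
python3 mv.py 597 -185.2 49 160
```

```text
delta mm [ 1.9  2.3 79.9] rot [-0.   0.1  0.1] rows>= 1.3 clock 9.325 q6 -1.53 tips 25.0
```

Call:
{"fn": "carry_out", "kwargs": {"delta_pos": [[0.001,0.001,0.01],[0.001,0.001,0.025],[0.001,0.001,0.04],[0.001,0.001,0.045],[0.001,0.001,0.045]], "rot": [[0,0,0],[0,0,0],[0,0,0],[0,0,0],[0,0,0]]}}

```text
clock: 9.95
eef_pos: [596.5, -183.6, 82.8]
tcp_rot: [-3.142, -0.001, 2.796]
contact_force: [-0.1, -0.6, 0.1]
opening: 0.759
grasp_force: 0.0
```

```bash
python3 mv.py 597 -185.2 49.5 160
```

```text
delta mm [-1.  -1.3 33.3] rot [-0.  -0.1  0.2] rows>= 0.5 clock 9.95 q6 -1.53 tips 25.0
```

Call:
{"fn": "carry_out", "kwargs": {"delta_pos": [[-0.001,-0.001,0.01],[-0.001,-0.001,0.022],[-0.001,-0.001,0.03],[-0.001,-0.001,0.033],[-0.001,-0.001,0.033]], "rot": [[0,0,0],[0,0,0],[0,0,0],[0,0,0],[0,0,0]]}}

```text
clock: 10.58
eef_pos: [597.3, -185.5, 50.0]
tcp_rot: [-3.142, -0.0, 2.796]
contact_force: [0.7, -0.9, -0.0]
opening: 0.757
grasp_force: 0.0
```

Call:
{"fn": "carry_out", "kwargs": {"delta_pos": [[0,0,0],[0,0,0],[0,0,0],[0,0,0],[0,0,0],[0,0,0]], "rot": [[0,0,0],[0,0,0],[0,0,0],[0,0,0],[0,0,0],[0,0,0]], "claw": 0.0, "grip_force": 60}}

```text
clock: 11.32
eef_pos: [597.9, -185.6, 51.1]
tcp_rot: [3.142, 0.001, 2.796]
contact_force: [-0.4, 1.3, 5.8]
opening: 0.516
grasp_force: 61.3
```

```bash
python3 mv.py 589.7 167.6 115 160
```

```text
delta mm [127.4 329.5 -64.1] rot [0.  0.1 0.2] rows>= 5.7 clock 11.325 q6 -1.53 tips 25.0
```

Call:
{"fn": "carry_out", "kwargs": {"delta_pos": [[0,0,-0.012],[0,0,-0.035],[0.006,0.015,-0.055],[0.018,0.048,-0.064],[0.036,0.094,-0.064],[0.054,0.14,-0.064],[0.072,0.187,-0.064],[0.09,0.234,-0.064]], "rot": [[0,0,0],[0,0,0],[0,0,0],[0,0,0],[0,0,0],[0,0,0],[0,0,0],[0,0,0]]}}

```text
clock: 12.32
eef_pos: [591.5, 67.7, 115.1]
tcp_rot: [3.141, 0.0, 2.796]
contact_force: [0.9, 0.5, -1.7]
opening: 0.52
grasp_force: 61.4
```

```bash
python3 mv.py 589.7 167.6 90 160
```

```text
delta mm [35.6 93.4 25.1] rot [0.  0.  0.2] rows>= 1.6 clock 12.325 q6 -1.11 tips 25.0
```

Call:
{"fn": "carry_out", "kwargs": {"delta_pos": [[0.016,0.042,0],[0.027,0.07,0.004],[0.033,0.087,0.012],[0.035,0.092,0.02],[0.035,0.092,0.025],[0.035,0.092,0.025]], "rot": [[0,0,0],[0,0,0],[0,0,0],[0,0,0],[0,0,0],[0,0,0]]}}

```text
clock: 13.08
eef_pos: [589.9, 162.4, 88.6]
tcp_rot: [-3.141, -0.001, 2.795]
contact_force: [0.8, 0.2, -1.3]
opening: 0.517
grasp_force: 61.4
```

```bash
python3 mv.py 589.7 167.6 53 160
python3 - <<'E'
from h import *
a=r.grab_frame("side");cv2.imwrite("pics/s3.png",cv2.resize(a[200:420,140:430],None,fx=2.7,fy=2.7))
E
```

```text
delta mm [ 1.9  4.8 35.6] rot [-0.1 -0.1  0.1] rows>= 0.6 clock 13.075 q6 -0.96 tips 25.0
```

View pics/s3.png

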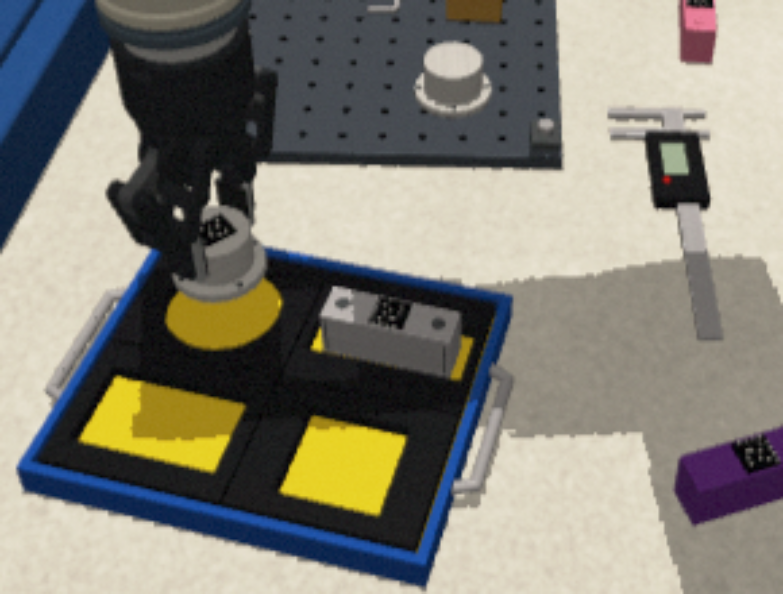

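Jaw sits in the slim pocket with its code up (crop 392,312). The marked cap hangs level above the round pocket (crop 222,260).

Call:
{"fn": "carry_out", "kwargs": {"delta_pos": [[0.001,0.003,0.008],[0.002,0.005,0.018],[0.002,0.005,0.027],[0.002,0.005,0.033],[0.002,0.005,0.035],[0.002,0.005,0.036],[0.002,0.005,0.036]], "rot": [[0,0,0],[0,0,0],[0,0,0],[0,0,0],[0,0,0],[0,0,0],[0,0,0]]}}

```text
clock: 14.0
eef_pos: [590.3, 169.0, 53.5]
tcp_rot: [3.141, 0.0, 2.796]
contact_force: [0.8, 0.0, -1.2]
opening: 0.515
grasp_force: 61.4
```

Call:
{"fn": "carry_out", "kwargs": {"delta_pos": [[0,0,0.001],[0,0,0.001]], "rot": [[0,0,0],[0,0,0]]}}

```text
clock: 14.25
eef_pos: [590.2, 168.9, 52.4]
tcp_rot: [3.142, 0.0, 2.796]
contact_force: [-1.1, 0.1, -2.6]
opening: 0.512
grasp_force: 61.4
```

Call:
{"fn": "carry_out", "kwargs": {"delta_pos": [[0,0,0.001],[0,0,0.001]], "rot": [[0,0,0],[0,0,0]]}}

```text
clock: 14.5
eef_pos: [590.1, 168.9, 51.2]
tcp_rot: [-3.141, -0.0, 2.796]
contact_force: [0.1, 0.1, -1.5]
opening: 0.515
grasp_force: 61.4
```

Call:
{"fn": "carry_out", "kwargs": {"delta_pos": [[0,0,0.0005],[0,0,0.001]], "rot": [[0,0,0],[0,0,0]]}}

```text
clock: 14.75
eef_pos: [590.2, 169.0, 51.0]
tcp_rot: [-3.142, -0.0, 2.796]
contact_force: [-4.7, -1.1, 11.2]
opening: 0.514
grasp_force: 62.5
```

Down. Release and retreat.

Call:
{"fn": "carry_out", "kwargs": {"delta_pos": [[0,0,-0.0005],[0,0,-0.0005],[0,0,-0.0005]], "rot": [[0,0,0],[0,0,0],[0,0,0]], "claw": 0.065}}

```text
clock: 15.12
eef_pos: [590.2, 169.0, 50.8]
tcp_rot: [3.142, 0.0, 2.796]
contact_force: [-0.2, 0.2, -0.2]
opening: 0.766
grasp_force: 0.0
```

Call:
{"fn": "carry_out", "kwargs": {"delta_pos": [[0,0,-0.01],[0,0,-0.03],[0,0,-0.06],[0,0,-0.09]], "rot": [[0,0,0],[0,0,0],[0,0,0],[0,0,0]]}}

```text
clock: 15.62
eef_pos: [590.4, 169.0, 143.2]
tcp_rot: [3.141, 0.001, 2.796]
contact_force: [-0.3, 0.2, 0.7]
opening: 0.76
grasp_force: 0.0
```

```bash
python3 mv.py 469.5 -197.5 130 91.4
```

```text
delta mm [ -10.5 -385.8   12.9] rot [ 0.1  0.  68.8] rows>= 6.4 clock 15.625 q6 -0.95 tips 25.0
```

Call:
{"fn": "carry_out", "kwargs": {"delta_pos": [[-0.001,-0.03,0],[-0.002,-0.075,0],[-0.003,-0.127,0],[-0.005,-0.179,0.002],[-0.006,-0.231,0.004],[-0.008,-0.283,0.006],[-0.009,-0.335,0.009],[-0.01,-0.37,0.012]], "rot": [[0,0,5],[0,0,14],[0,0,23],[0,0,32],[0,0,41],[0,0,50],[0,0,59],[0,0,66]]}}

```text
clock: 16.62
eef_pos: [473.7, -184.6, 130.3]
tcp_rot: [3.14, 0.001, 1.638]
contact_force: [-0.7, -0.2, -0.2]
opening: 0.764
grasp_force: 0.0
```

```bash
python3 mv.py 469.5 -197.5 80 91.4
```

```text
delta mm [-12.5  -5.2  50.3] rot [0.1 0.1 2.5] rows>= 0.8 clock 16.625 q6 -0.44 tips 25.0
```

Call:
{"fn": "carry_out", "kwargs": {"delta_pos": [[-0.006,-0.003,0.01],[-0.012,-0.004,0.025],[-0.012,-0.004,0.04],[-0.012,-0.004,0.05],[-0.012,-0.004,0.05]], "rot": [[0,0,2],[0,0,2.4],[0,0,2.4],[0,0,2.4],[0,0,2.4]]}}

```text
clock: 17.25
eef_pos: [470.5, -193.9, 77.6]
tcp_rot: [-3.14, -0.001, 1.603]
contact_force: [-1.0, 0.0, -0.6]
opening: 0.759
grasp_force: 0.0
```

```bash
python3 mv.py 469.5 -197.5 48.5 91.4
```

```text
delta mm [-3.6 -1.  29.1] rot [-0.1 -0.1  0.5] rows>= 0.5 clock 17.25 q6 -0.43 tips 25.0
```

Call:
{"fn": "carry_out", "kwargs": {"delta_pos": [[-0.003,-0.001,0.008],[-0.003,-0.001,0.02],[-0.003,-0.001,0.027],[-0.003,-0.001,0.029],[-0.003,-0.001,0.029]], "rot": [[0,0,0.5],[0,0,0.5],[0,0,0.5],[0,0,0.5],[0,0,0.5]]}}

```text
clock: 17.88
eef_pos: [470.0, -197.8, 49.7]
tcp_rot: [-3.141, -0.0, 1.593]
contact_force: [0.7, 0.3, -0.4]
opening: 0.761
grasp_force: 0.0
```

Call:
{"fn": "carry_out", "kwargs": {"delta_pos": [[0,0,0],[0,0,0],[0,0,0],[0,0,0],[0,0,0],[0,0,0]], "rot": [[0,0,0],[0,0,0],[0,0,0],[0,0,0],[0,0,0],[0,0,0]], "claw": 0.0, "grip_force": 70}}

```text
clock: 18.62
eef_pos: [470.3, -197.9, 50.3]
tcp_rot: [3.141, 0.0, 1.593]
contact_force: [-1.2, 0.6, 5.3]
opening: 0.52
grasp_force: 72.4
```

```bash
python3 mv.py 489.5 276.2 110 81.9
```

```text
delta mm [473.5  29.8 -59.8] rot [0.  0.  9.4] rows>= 7.7 clock 18.625 q6 -0.42 tips 25.0
```

Call:
{"fn": "carry_out", "kwargs": {"delta_pos": [[0,0,-0.012],[0,0,-0.035],[0.015,0.001,-0.055],[0.05,0.003,-0.06],[0.1,0.006,-0.06],[0.15,0.01,-0.06],[0.2,0.013,-0.06],[0.25,0.016,-0.06]], "rot": [[0,0,0],[0,0,0],[0,0,0],[0,0,1],[0,0,2],[0,0,3],[0,0,4],[0,0,5]]}}

```text
clock: 19.62
eef_pos: [480.5, 54.1, 110.5]
tcp_rot: [3.141, -0.0, 1.505]
contact_force: [1.1, 0.1, -3.5]
opening: 0.518
grasp_force: 72.2
```

```bash
python3 mv.py 489.5 276.2 110 81.9
```

```text
delta mm [222.3  -5.6   0.5] rot [ 0.  -0.   4.3] rows>= 3.6 clock 19.625 q6 0.17 tips 25.0
```

Call:
{"fn": "carry_out", "kwargs": {"delta_pos": [[0.05,-0.001,0],[0.1,-0.003,0],[0.15,-0.004,0],[0.19,-0.005,0],[0.212,-0.006,0.003],[0.22,-0.006,0.01],[0.22,-0.006,0.02],[0.22,-0.006,0.02]], "rot": [[0,0,1],[0,0,2],[0,0,3],[0,0,4],[0,0,4.3],[0,0,4.3],[0,0,4.3],[0,0,4.3]]}}

```text
clock: 20.62
eef_pos: [487.9, 270.9, 88.7]
tcp_rot: [-3.139, 0.002, 1.43]
contact_force: [-0.8, 0.2, -2.9]
opening: 0.521
grasp_force: 72.1
```

```bash
python3 mv.py 489.5 276.2 52.5 81.9
python3 - <<'E'
from h import *
a=r.grab_frame("side");cv2.imwrite("pics/s4.png",cv2.resize(a[200:420,140:430],None,fx=2.7,fy=2.7))
E
```

```text
delta mm [ 5.5  0.9 36.1] rot [-0.1  0.1  0. ] rows>= 0.6 clock 20.625 q6 0.65 tips 25.0
```

View pics/s4.png

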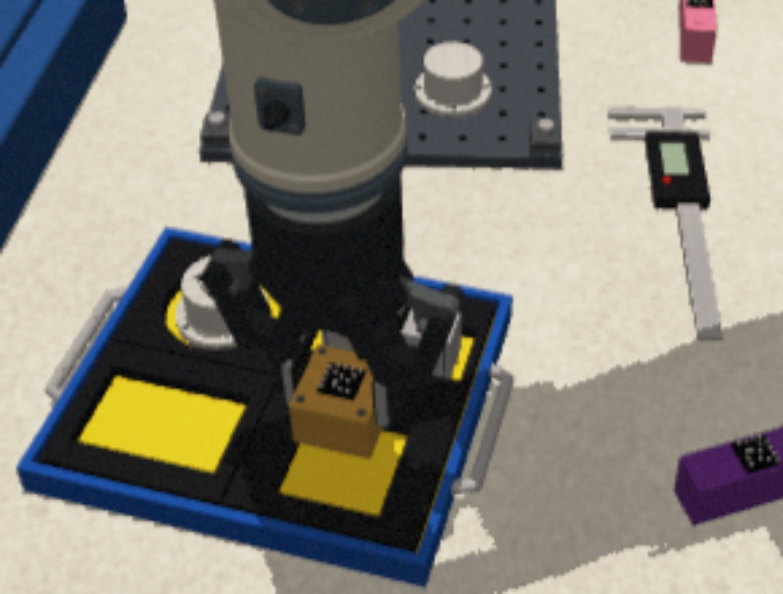

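Brass housing hangs level over the square pocket (crop 340,400). The cap sits in the round pocket.

Call:
{"fn": "carry_out", "kwargs": {"delta_pos": [[0.002,0.001,0.006],[0.004,0.001,0.016],[0.005,0.001,0.026],[0.005,0.001,0.032],[0.005,0.001,0.034],[0.005,0.001,0.035],[0.005,0.001,0.036],[0.005,0.001,0.036]], "rot": [[0,0,0],[0,0,0],[0,0,0],[0,0,0],[0,0,0],[0,0,0],[0,0,0],[0,0,0]]}}

```text
clock: 21.68
eef_pos: [490.5, 277.3, 53.9]
tcp_rot: [3.141, -0.0, 1.431]
contact_force: [-0.7, 0.6, -3.1]
opening: 0.524
grasp_force: 72.1
```

Call:
{"fn": "carry_out", "kwargs": {"delta_pos": [[0,0,0.001],[0,0,0.001]], "rot": [[0,0,0],[0,0,0]]}}

```text
clock: 21.92
eef_pos: [490.5, 277.2, 52.8]
tcp_rot: [3.142, -0.0, 1.431]
contact_force: [-0.8, 0.5, -3.6]
opening: 0.524
grasp_force: 72.1
```

Call:
{"fn": "carry_out", "kwargs": {"delta_pos": [[0,0,0.001],[0,0,0.001]], "rot": [[0,0,0],[0,0,0]]}}

```text
clock: 22.18
eef_pos: [490.4, 277.2, 51.7]
tcp_rot: [-3.141, 0.0, 1.431]
contact_force: [0.6, -0.0, -2.2]
opening: 0.522
grasp_force: 72.1
```

Call:
{"fn": "carry_out", "kwargs": {"delta_pos": [[0,0,0.0005],[0,0,0.001],[0,0,0.001]], "rot": [[0,0,0],[0,0,0],[0,0,0]]}}

```text
clock: 22.55
eef_pos: [490.4, 277.2, 50.7]
tcp_rot: [-3.142, 0.0, 1.431]
contact_force: [0.5, 0.2, -2.2]
opening: 0.525
grasp_force: 72.1
```

Call:
{"fn": "carry_out", "kwargs": {"delta_pos": [[0,0,0.0003],[0,0,0.0006],[0,0,0.0006]], "rot": [[0,0,0],[0,0,0],[0,0,0]]}}

```text
clock: 22.92
eef_pos: [490.5, 277.2, 50.4]
tcp_rot: [3.142, -0.0, 1.431]
contact_force: [-2.0, -1.5, 0.9]
opening: 0.521
grasp_force: 72.7
```

Call:
{"fn": "carry_out", "kwargs": {"delta_pos": [[0,0,0.0003],[0,0,0.0003],[0,0,0],[0,0,0]], "rot": [[0,0,0],[0,0,0],[0,0,0],[0,0,0]], "claw": 0.065}}

```text
clock: 23.42
eef_pos: [490.5, 277.3, 50.2]
tcp_rot: [3.141, -0.0, 1.431]
contact_force: [-0.3, -0.5, 0.4]
opening: 0.764
grasp_force: 0.0
```

Call:
{"fn": "carry_out", "kwargs": {"delta_pos": [[0,0,-0.01],[0,0,-0.03],[0,0,-0.06],[0,0,-0.09]], "rot": [[0,0,0],[0,0,0],[0,0,0],[0,0,0]]}}

```text
clock: 23.92
eef_pos: [490.4, 277.2, 141.7]
tcp_rot: [3.141, -0.0, 1.431]
contact_force: [-0.6, 1.0, 1.1]
opening: 0.761
grasp_force: 0.0
```

```bash
python3 mv.py 496.5 -329.5 130 107.1
```

```text
delta mm [-599.9   90.6   11.6] rot [  0.   -0.  -25.1] rows>= 9.7 clock 23.925 q6 0.65 tips 25.0
```

Call:
{"fn": "carry_out", "kwargs": {"delta_pos": [[-0.02,0.003,0],[-0.065,0.01,0],[-0.12,0.018,0],[-0.175,0.026,0],[-0.23,0.035,0],[-0.285,0.043,0],[-0.34,0.051,0],[-0.395,0.06,0.003]], "rot": [[0,0,-1],[0,0,-3],[0,0,-5],[0,0,-8],[0,0,-11],[0,0,-14],[0,0,-17],[0,0,-20]]}}

```text
clock: 24.92
eef_pos: [494.9, -124.2, 138.2]
tcp_rot: [3.14, 0.001, 1.782]
contact_force: [0.9, 0.5, -1.0]
opening: 0.763
grasp_force: 0.0
```

```bash
python3 mv.py 496.5 -329.5 110 107.1
```

```text
delta mm [-201.1  -41.5   28.3] rot [ 0.1  0.  -5. ] rows>= 3.3 clock 24.925 q6 -0.46 tips 25.0
```

Call:
{"fn": "carry_out", "kwargs": {"delta_pos": [[-0.05,-0.01,0.005],[-0.1,-0.02,0.01],[-0.145,-0.03,0.017],[-0.178,-0.037,0.023],[-0.195,-0.041,0.028],[-0.2,-0.041,0.038],[-0.2,-0.041,0.053],[-0.2,-0.041,0.055]], "rot": [[0,0,-1],[0,0,-2.5],[0,0,-4],[0,0,-5],[0,0,-5],[0,0,-5],[0,0,-5],[0,0,-5]]}}

```text
clock: 25.92
eef_pos: [495.3, -324.7, 80.6]
tcp_rot: [-3.14, -0.002, 1.868]
contact_force: [0.4, 0.4, 0.1]
opening: 0.763
grasp_force: 0.0
```

```bash
python3 mv.py 496.5 -329.5 48.5 107.1
```

```text
delta mm [-5.  -0.2 32.1] rot [-0.1 -0.1 -0.1] rows>= 0.5 clock 25.925 q6 -0.88 tips 25.0
```

Call:
{"fn": "carry_out", "kwargs": {"delta_pos": [[-0.002,0,0.008],[-0.004,0,0.02],[-0.004,0,0.028],[-0.004,0,0.032],[-0.004,0,0.032]], "rot": [[0,0,0],[0,0,0],[0,0,0],[0,0,0],[0,0,0]]}}

```text
clock: 26.55
eef_pos: [497.1, -330.2, 49.8]
tcp_rot: [-3.141, -0.0, 1.867]
contact_force: [0.8, -0.1, 0.1]
opening: 0.765
grasp_force: 0.0
```

Call:
{"fn": "carry_out", "kwargs": {"delta_pos": [[0,0,0],[0,0,0],[0,0,0],[0,0,0],[0,0,0],[0,0,0]], "rot": [[0,0,0],[0,0,0],[0,0,0],[0,0,0],[0,0,0],[0,0,0]], "claw": 0.0, "grip_force": 70}}

```text
clock: 27.3
eef_pos: [497.7, -330.5, 50.8]
tcp_rot: [3.141, 0.001, 1.867]
contact_force: [-0.5, 0.1, 6.7]
opening: 0.452
grasp_force: 72.1
```

```bash
python3 mv.py 602.3 260.8 120 172.1
```

```text
delta mm [534.9 272.8 -69.4] rot [  0.    0.1 -65.1] rows>= 9.7 clock 27.3 q6 -0.89 tips 25.0
```

Call:
{"fn": "carry_out", "kwargs": {"delta_pos": [[0,0,-0.012],[0,0,-0.04],[0.013,0.007,-0.065],[0.045,0.023,-0.07],[0.09,0.046,-0.07],[0.138,0.07,-0.07],[0.186,0.095,-0.07],[0.234,0.119,-0.07]], "rot": [[0,0,0],[0,0,0],[0,0,-2],[0,0,-7],[0,0,-13],[0,0,-19],[0,0,-25],[0,0,-31]]}}

```text
clock: 28.3
eef_pos: [542.8, -70.0, 120.7]
tcp_rot: [3.141, 0.0, 2.411]
contact_force: [0.8, 0.6, -3.1]
opening: 0.449
grasp_force: 71.0
```

```bash
python3 mv.py 602.3 260.8 120 172.1
```

```text
delta mm [176.3 286.1   0.7] rot [  0.    0.  -33.9] rows>= 5.4 clock 28.3 q6 -0.97 tips 25.0
```

Call:
{"fn": "carry_out", "kwargs": {"delta_pos": [[0.028,0.045,0],[0.056,0.09,0],[0.084,0.136,0],[0.112,0.181,0],[0.138,0.224,0],[0.159,0.258,0],[0.172,0.279,0],[0.176,0.285,0.005]], "rot": [[0,0,-6],[0,0,-12],[0,0,-18],[0,0,-24],[0,0,-29],[0,0,-32],[0,0,-34],[0,0,-34]]}}

```text
clock: 29.3
eef_pos: [603.0, 258.8, 115.4]
tcp_rot: [3.141, 0.001, 3.003]
contact_force: [-0.3, -0.1, -3.0]
opening: 0.449
grasp_force: 71.1
```

Call:
{"fn": "carry_out", "kwargs": {"delta_pos": [[0,0,0.008],[0,0,0.018],[0,0,0.025],[0,0,0.025]], "rot": [[0,0,0],[0,0,0],[0,0,0],[0,0,0]]}}

```text
clock: 29.8
eef_pos: [602.4, 257.0, 89.3]
tcp_rot: [-3.141, -0.001, 3.001]
contact_force: [-0.3, -0.5, -2.1]
opening: 0.452
grasp_force: 71.1
```

```bash
python3 mv.py 602.3 260.8 53 172.1
python3 - <<'E'
from h import *
a=r.grab_frame("side");cv2.imwrite("pics/s5.png",cv2.resize(a[200:420,140:430],None,fx=2.7,fy=2.7))
E
```

```text
delta mm [ 0.5  3.8 36.3] rot [-0.1 -0.1 -0.2] rows>= 0.6 clock 29.8 q6 -1.03 tips 25.0
```

View pics/s5.png

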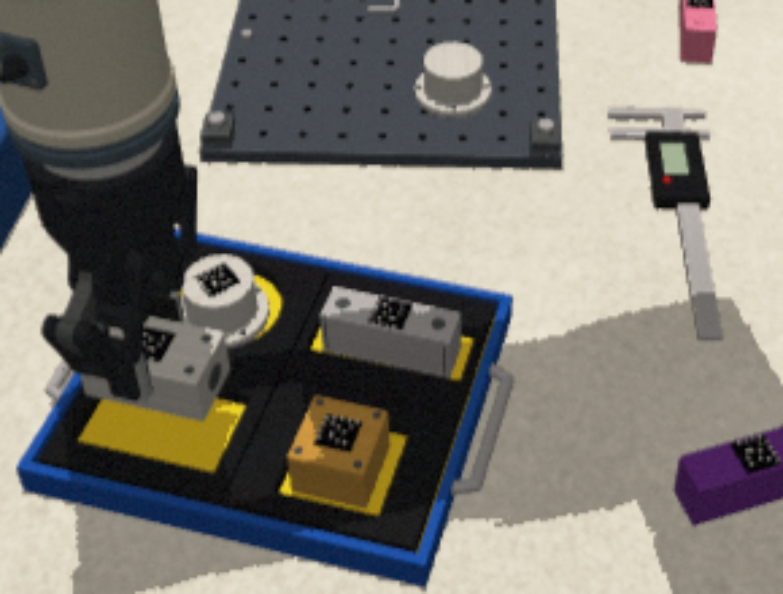

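Block hangs level over the oblong pocket (crop 160,420). The brass housing, cap and jaw are seated with codes up.

Call:
{"fn": "carry_out", "kwargs": {"delta_pos": [[0,0.002,0.006],[0,0.003,0.016],[0,0.003,0.026],[0,0.003,0.032],[0,0.003,0.035],[0,0.003,0.036],[0,0.003,0.036]], "rot": [[0,0,0],[0,0,0],[0,0,0],[0,0,0],[0,0,0],[0,0,0],[0,0,0]]}}

```text
clock: 30.72
eef_pos: [603.4, 260.8, 54.4]
tcp_rot: [3.141, 0.0, 3.002]
contact_force: [0.5, -0.8, -2.0]
opening: 0.45
grasp_force: 71.1
```

Call:
{"fn": "carry_out", "kwargs": {"delta_pos": [[0,0,0.001],[0,0,0.002],[0,0,0.002]], "rot": [[0,0,0],[0,0,0],[0,0,0]]}}

```text
clock: 31.1
eef_pos: [603.2, 260.8, 52.2]
tcp_rot: [-3.142, -0.0, 3.002]
contact_force: [0.5, -0.0, -2.5]
opening: 0.454
grasp_force: 71.1
```

Call:
{"fn": "carry_out", "kwargs": {"delta_pos": [[0,0,0.0005],[0,0,0.001],[0,0,0.001]], "rot": [[0,0,0],[0,0,0],[0,0,0]]}}

```text
clock: 31.48
eef_pos: [603.2, 260.8, 51.1]
tcp_rot: [-3.142, -0.0, 3.002]
contact_force: [-0.3, -0.6, -1.5]
opening: 0.449
grasp_force: 71.1
```

Call:
{"fn": "carry_out", "kwargs": {"delta_pos": [[0,0,0.0004],[0,0,0.0007],[0,0,0.0007]], "rot": [[0,0,0],[0,0,0],[0,0,0]]}}

```text
clock: 31.85
eef_pos: [603.3, 260.8, 50.8]
tcp_rot: [3.142, 0.0, 3.002]
contact_force: [-2.9, -1.2, 4.2]
opening: 0.452
grasp_force: 71.9
```

Call:
{"fn": "carry_out", "kwargs": {"delta_pos": [[0,0,0],[0,0,0],[0,0,0],[0,0,0]], "rot": [[0,0,0],[0,0,0],[0,0,0],[0,0,0]], "claw": 0.06}}

```text
clock: 32.35
eef_pos: [603.3, 260.8, 50.4]
tcp_rot: [3.142, 0.0, 3.002]
contact_force: [0.1, -0.3, 0.5]
opening: 0.703
grasp_force: 0.0
```

Call:
{"fn": "carry_out", "kwargs": {"delta_pos": [[0,0,-0.01],[0,0,-0.03],[0,0,-0.06],[0,0,-0.1],[0.04,0,-0.15],[0.08,0,-0.19],[0.1,0,-0.2],[0.1,0,-0.2]], "rot": [[0,0,0],[0,0,0],[0,0,0],[0,0,0],[0,0,0],[0,0,0],[0,0,0],[0,0,0]]}}

```text
clock: 33.35
eef_pos: [503.8, 275.1, 251.9]
tcp_rot: [3.14, 0.002, 3.003]
contact_force: [-0.2, 0.4, 0.0]
opening: 0.704
grasp_force: 0.0
```

Run:
```python
from h import *
a=r.grab_frame("side");cv2.imwrite("pics/s6.png",cv2.resize(a[140:420,130:430],None,fx=2.1,fy=2.1));print(r.sense()["clock"])
```

```text
33.4
```

View pics/s6.png

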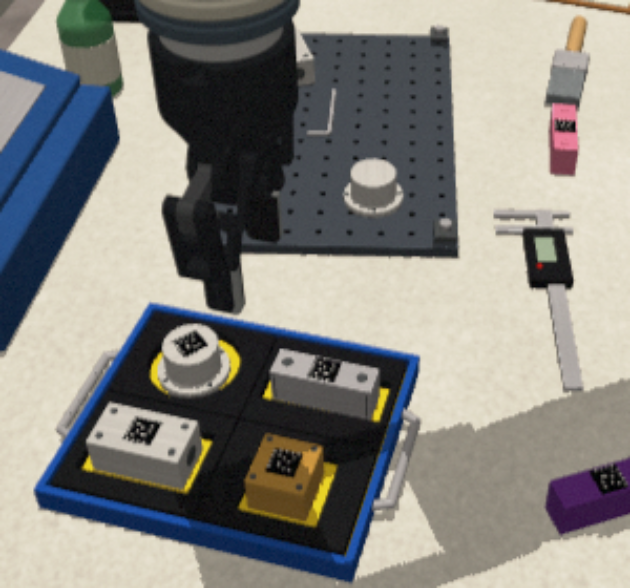

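All four parts lie flat in their nests with codes up: cap (190,360), jaw (325,380), block (143,445), brass (285,475). The plain cap and plain block are still on the plate, and the gripper is clear.

```bash
python3 -c "
from rig import r
print(r.sign_off())"
```

```text
the job is handed in; nothing more can be done
None
```

All four coded parts are flat in their matching nests with codes up, the two uncoded parts are still on the plate, and the job was handed in at 33.4 s.

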